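Set the metering valve two turns open and stay on the handle

TASK

Reset the metering valve on the lab bench: turn its handwheel clockwise (seen from above) until it is fully closed against its stop, then back it off counterclockwise by exactly two full turns. Finish while still holding the wheel's upright crank grip between the fingers, the wheel at rest there; do not let go. Leave the bottle, the vial rack and the tub where they are.

Things in the scene. Friction and masses are not known exactly. Their poses are not given: they have to be found in the camera images.
- valve_base: The fixed metering valve's base: white square plastic mounting plate 200 x 200 x 8 mm carrying a small steel valve body with a tube fitting on each side (+y and -y). Bolted down, immovable. Origin: centre of the plate's underside on the bench; the handwheel's vertical axis (z) runs through it.
- handwheel (a joint): Opening angle of the valve's handwheel, rad: 0 = fully closed, against its rigid stop; grows as the wheel turns counterclockwise seen from above (opening), counting on over several turns of 6.283 (at most 4). Starts a quarter to one turn open. Steady friction of about 0.15 N m (some 3 N at the crank grip); stays where it is left.
- wheel_center (a point): Centre of the aluminium three-spoke handwheel, on its upright axis, 95 mm above the bench. The rim's centre-line is 55 mm from the axis; the 12 mm thick rim lies 89 to 101 mm above the bench, the hub's top at 105 mm. The wheel does not rise or sink as it turns.
- crank_grip: Grey plastic upright round crank grip on the wheel's rim: 22 mm diameter (18 at the ends), 60 mm long, 105 to 165 mm above the bench. Origin: its centre, 55 mm from the wheel axis. It spins freely on its own upright axis (its yaw means nothing), so held from above it can be led round without turning the gripper. At wheel angle a it lies a rad counterclockwise of the base's +x side.
- solvent_bottle: Bystander: loose amber glass bottle, 70 mm diameter, 140 mm high, to the left of the valve. Origin: centre of its underside.
- vial_rack: Bystander: loose white rack with small glass vials, 80 x 120 mm, 50 mm high, to the right of the valve. Origin: centre of its underside.
- tub: Bystander: loose clear plastic tub, 100 x 130 mm, 55 mm high, open on top, to the left of the valve, nearer the robot than the bottle. Origin: centre of its underside.

How it is judged:
On the way:
1. the handwheel is closed against its stop (value of joint handwheel below 0.1 rad), for 0.1 s.
At the end, for the whole second after the job is handed in: After closing to within 0.1 rad of the stop, the handwheel rests 12.57 rad open, within 0.2 rad, slower than 0.1 rad/s, with the crank grip between the fingers: they press on it with over 1 N and the grasp point is within 45 mm of its centre (value of joint handwheel between 12.366 and 12.766 rad and velocity of joint handwheel between -0.1 and 0.1 rad/s and contact force between the fingers and crank_grip above 1 N and distance between the grasp point and crank_grip below 0.045 m); the arm keeps its last pose, push and grip.
It fails at once if the solvent bottle is pushed away (over 30 mm) or tipped (distance of solvent_bottle from where it was at the start of the episode above 0.03 m or angle between solvent_bottle's own z axis and vertical above 0.4 rad).
It fails at once if the vial rack is pushed away (over 30 mm) or tipped (distance of vial_rack from where it was at the start of the episode above 0.03 m or angle between vial_rack's own z axis and vertical above 0.4 rad).
It fails at once if the tub is pushed away (over 30 mm) or tipped (distance of tub from where it was at the start of the episode above 0.03 m or angle between tub's own z axis and vertical above 0.4 rad).
It also fails if it takes over 64 s, if anything falls off the work surface, if the arm or the gripper's body presses on something with over 40 N, if the wrist force passes 120 N, or if a joint passes its speed limit or range.

ROBOT

A 6-joint arm with a two-finger parallel gripper is mounted at the origin on the work surface. World frame = base frame: x ahead of the robot, y to its left, z up, the work surface at z = 0. Lengths are in m, angles in rad, forces in N, time in s.
With the tool pointing down it reaches from about 0.325 to 0.925 m from the base axis. Payload 3.1 kg.
Tool frame: the origin (TCP) lies at the very end of the fingers, on their centre line; the grasp point (between the pads) lies 19 mm behind it; z points along the fingers, y is the line along which they close (so a half turn about z gives the same grasp; the last joint's range is limited). The gripper opens to 85 mm and grips with 20 to 120 N. Pads are 22 mm wide; open, the fingers measure 114 mm over their backs; the gripper's body (76 mm by 85 mm) begins 54 mm behind the grasp point. The pads swing forward as they close: fully open they stand 13 mm farther back than shut.
Start: joints at [1.168, 0.217, 1.613, -0, 1.311, -0.112], TCP at [0.179, 0.599, 0.231] pointing down, gripper open.
Joint ranges: [-2.75, 2.75], [-0.78, 2.1], [0.31, 2.55], [-1.13, 4.27], [0.13, 2.63], [-2.58, 2.58]. Speed limits (rad/s): [2.79, 2.79, 3.14, 3.14, 3.14, 3.14].

INTERFACE

Orientations are given as a rotation vector (axis times angle).
In Python, from rig import robot gives the robot as it stands.
- The arm moves only by the shell command python3 -m jog 'ROWS'. ROWS is JSON, one flat list of numbers, 7 for each row, row after row: the turn, a rotation vector about the tool's x, y, z in rad, then the shift along the tool's x, y, z in m, then the opening, from 0 (shut) to 1 (fully open). A call has 1 to 12 rows; each row is the pose to reach, as a shift and turn from the pose commanded when the call began, along the tool's axes at that moment; what a row does not reach only later rows make up. A row lasts 1/10 s, in which the tool goes at most 50 mm and 8.59 degrees, less where a joint would pass 70% of its speed; a pose out of reach is approached as far as the arm can. A call with a gripper value outside its range is refused whole. The fingers move at their own pace and stop on an object; the grip force is fixed at half the most. Time passes only in rows, so rows that repeat a pose let the fingers close. It gives the time, the measured TCP pose, the force, the opening and the grip force at its end, in the units of the state.
- robot.observe(): the state, without advancing time (a new reading comes with each control period).
- robot.snapshot(name): name is "scene" or "top" or "wrist"; returns a dict with "pixels" (480x640x3 uint8, blue, green, red), "vfov" (degrees; the focal length in pixels is half the picture's height over the tangent of half this angle, whatever the lens; pixels are square), "cx", "cy" (the principal point, pixels), "T" (4x4, takes a point from camera to world coordinates). Camera axes: x right, y up, looking along -z (the intrinsics and any distortion apply to the point x, -y, -z); pixel columns grow to the right and rows downward; lengths in m; the calibration is good to about 2 mm. A picture is of the moment at which its call begins. There is no depth.
- robot.finish_job(): hands the job in; it is judged then, once.
The state is a dict: "clock": time; "joint_positions": joint angles; "joint_vel": joint speeds; "effort": joint torques, N m; "ee_pos": TCP position; "eef_rot": TCP orientation; "wrist_force": force on the tool from outside, world axes, zero at the start; "wrist_torque": the same for the moment, N m; "opening": finger opening in m; "grasp_force": force on a finger pad.
Only numpy, scipy, OpenCV 4.12 (cv2) and the standard library are available. Lean on these libraries where they do the work, as an engineer would, in place of code of your own. Each camera call takes 0.05 s, during which the arm holds its last target. There are 200 camera calls.

## Working session

There is one attempt and no reset: what is moved stays moved. The work goes in short steps, Python scripts to look and compute and a shell command to move; the robot and the scene stay as the last step left them, time stands still between calls to the robot, and variables do not carry over. Pictures are saved under pics/ and viewed, at most 10 in all, crops included, and the job is handed in when it is done.

```bash
mkdir -p pics; ls
python3 - <<'E'
from rig import robot
import cv2
s=robot.observe()
print({k:(v if not hasattr(v,'round') else v) for k,v in s.items()})
for n in ("scene","top"):
    d=robot.snapshot(n); cv2.imwrite(f"pics/{n}0.png",d["pixels"]); print(n,d["vfov"],d["cx"],d["cy"],d["T"],[k for k in d])
E
```

```text
pics
{'clock': 0.0, 'joint_positions': array([ 1.16779153e+00,  2.17790471e-01,  1.61494708e+00,  5.56040513e-06,
        1.31130811e+00, -1.12193506e-01]), 'joint_vel': array([-3.52300683e-06, -9.83375445e-04, -1.49549066e-03,  1.62907471e-03,
        7.32312987e-04, -7.79418254e-04]), 'effort': array([-2.09780305e-04, -3.96861219e+01, -3.03848362e+01, -2.33863775e-04,
        9.81764286e-03, -1.62824165e-05]), 'ee_pos': array([0.17885263, 0.59799912, 0.229939  ]), 'eef_rot': array([-0.45510793, -3.10781411,  0.00372313]), 'wrist_force': array([ 0.67292091, -0.87066169, -0.5157167 ]), 'wrist_torque': array([ 0.0853725 , -0.0060157 , -0.04574948]), 'grasp_force': 0.0, 'opening': 0.08518620918648612}
scene 51.96111214442575 319.5370972262246 234.2448763073848 [[-0.82263258 -0.2950093   0.48605057  1.05630094]
 [ 0.56853058 -0.4372814   0.69681988  0.73400048]
 [ 0.00697253  0.84956135  0.52744373  0.68963382]
 [ 0.          0.          0.          1.        ]] ['pixels', 'vfov', 'cx', 'cy', 'T']
top 56.68668421024465 323.51626924189014 241.30898158784925 [[-0.00700566  0.9860229  -0.16646248  0.35324597]
 [-0.99994404 -0.0055881   0.00898266 -0.0163156 ]
 [ 0.0079269   0.1665161   0.98600687  1.22763797]
 [ 0.          0.          0.          1.        ]] ['pixels', 'vfov', 'cx', 'cy', 'T']
```

View pics/scene0.png

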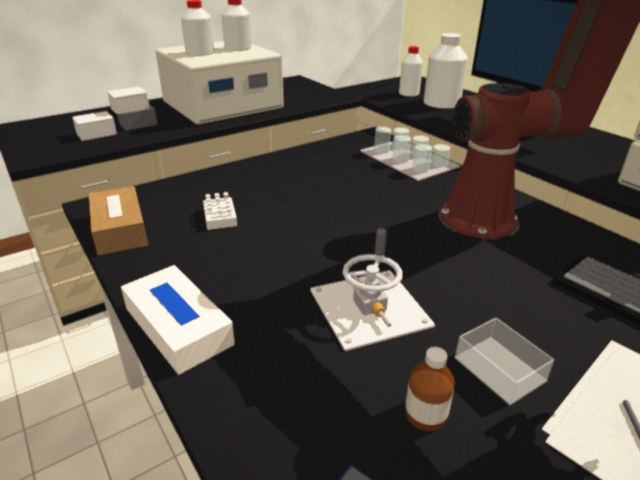

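View pics/top0.png

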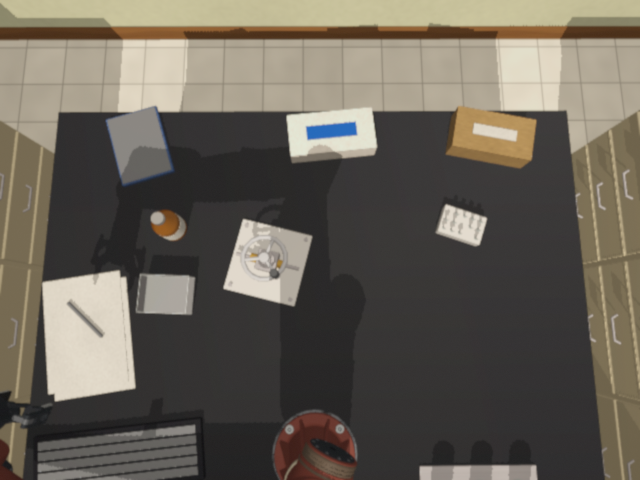

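The scene view shows the valve plate around (372,308), wheel at (373,272), the dark grip at (380,243), bottle at (430,390), tub at (505,360) and rack at (220,212). The top view shows the plate centred near (268,262), the grip's top near (274,273) and fittings left and right of the hub. Next I measure them.

```bash
cat > h.py <<'E'
import numpy as np, cv2
from rig import robot
def f(d): return 240/np.tan(np.radians(d["vfov"])/2)
def ray(d,uv):
    u,v=uv; k=f(d); c=np.array([(u-d["cx"])/k,-(v-d["cy"])/k,-1.]); T=np.array(d["T"])
    r=T[:3,:3]@c; return T[:3,3],r/np.linalg.norm(r)
def onz(d,uv,z):
    o,r=ray(d,uv); return o+r*(z-o[2])/r[2]
def proj(d,p):
    T=np.array(d["T"]); c=T[:3,:3].T@(np.array(p)-T[:3,3]); k=f(d); return np.array([d["cx"]+k*c[0]/-c[2], d["cy"]-k*c[1]/-c[2]])
def cross(d1,p1,d2,p2):
    o1,a=ray(d1,p1);o2,b=ray(d2,p2)
    s=np.linalg.lstsq(np.c_[a,-b],o2-o1,rcond=None)[0]; x=o1+a*s[0];y=o2+b*s[1]; return (x+y)/2,np.linalg.norm(x-y)
E
python3 - <<'E'
from h import *
np.set_printoptions(precision=4,suppress=True)
t=robot.snapshot("top"); s=robot.snapshot("scene")
for n,d,roi in (("top",t,(215,210,105,105)),("scene",s,(300,255,140,100))):
    x,y,w,h=roi; im=d["pixels"][y:y+h,x:x+w]; g=im.min(2)
    m=(g>110).astype(np.uint8); m=cv2.morphologyEx(m,cv2.MORPH_CLOSE,np.ones((5,5)))
    c=max(cv2.findContours(m,0,2)[0],key=cv2.contourArea)
    if n=="top":
        r=cv2.minAreaRect(c); b=cv2.boxPoints(r)+[x,y]
    else:
        hull=cv2.convexHull(c); b=np.array([[310,286],[0,0]])
        a=hull[:,0]+[x,y]; b=np.array([a[a[:,0].argmin()],a[a[:,1].argmax()],a[a[:,0].argmax()]])
    P=np.array([onz(d,p,0.008) for p in b]); print(n,b.tolist(),P[:,:2].tolist())
    if n=="top": print("centre",P.mean(0),"sides",np.linalg.norm(np.diff(P,axis=0),axis=1), "yaw",[np.degrees(np.arctan2(*(P[i+1]-P[i])[[1,0]])) for i in range(3)])
a=cv2.resize(t["pixels"][215:310,215:320],None,fx=5,fy=5,interpolation=cv2.INTER_CUBIC)
b=cv2.resize(s["pixels"][220:315,330:420],None,fx=5,fy=5,interpolation=cv2.INTER_CUBIC)
im=np.zeros((475,980,3),np.uint8); im[:,:525]=a; im[:,530:980]=b; cv2.imwrite("pics/crop1.png",cv2.resize(im,None,fx=.8,fy=.8))
print("bottle~",onz(t,(157,218),.14),"tub corners",onz(t,(195,274),.055),onz(t,(193,314),.055))
E
```

```text
top [[222.3341941833496, 288.568115234375], [240.83290481567383, 217.21593952178955], [311.94215393066406, 235.65166473388672], [293.4434356689453, 307.0038375854492]] [[0.43005288585354984, 0.2493414748502305], [0.6289166720958841, 0.20374151292166123], [0.5753153635390487, 0.004702086756505686], [0.3789925186398732, 0.05536960403142355]]
centre [0.5033 0.1283 0.008 ] sides [0.204  0.2061 0.2028] yaw [np.float64(-12.914802410096215), np.float64(-105.07218424529923), np.float64(165.52873254772547)]
scene [[311, 291], [349, 349], [434, 323]] [[0.5791935373906332, 0.018784261799849156], [0.6176700683967742, 0.2066187379110549], [0.4297359423679463, 0.2461816668014823]]
bottle~ [0.5982 0.3886 0.14  ] tub corners [0.4658 0.3122 0.055 ] [0.3618 0.3131 0.055 ]
```

View pics/crop1.png

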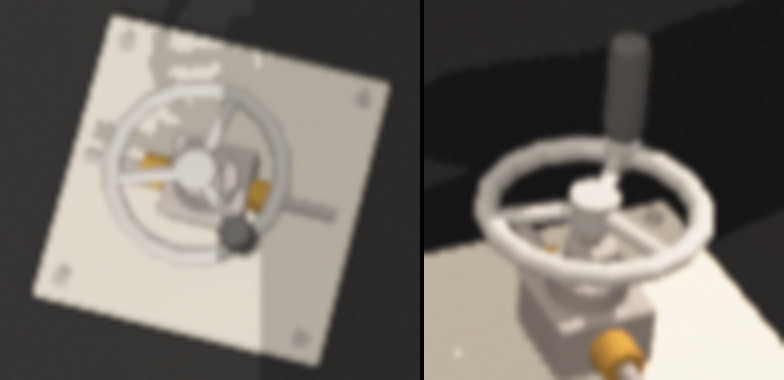

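The crop shows the wheel centred at top px (264,258). The grip's top is at top px (274.5,273.8) and scene px (381.5,231). The hub's top is at scene px (373.3,267.5).

Run:
```python
from h import *
np.set_printoptions(precision=4,suppress=True)
t=robot.snapshot("top"); s=robot.snapshot("scene")
hub=onz(t,(263.8,257.5),.105); rim=onz(t,(264,258),.095); hs=onz(s,(373.3,267.5),.105)
print("hub",hub,rim,hs,cross(t,(263.8,257.5),s,(373.3,267.5)))
gt=onz(t,(274.5,273.8),.165); print("grip",gt,onz(s,(381.5,231),.165),cross(t,(274.5,273.8),s,(381.5,231)), np.linalg.norm(gt[:2]-rim[:2]))
q=robot.observe(); from scipy.spatial.transform import Rotation as R
M=R.from_rotvec(q["eef_rot"]).as_matrix(); print(M)
for nm,c in (("plate",(.5025,.128)),):
    v=gt[:2]-c; print(np.linalg.norm(v),np.degrees(np.arctan2(v[1],v[0])))
```

```text
hub [0.5019 0.1255 0.105 ] [0.5019 0.1262 0.095 ] [0.4998 0.1282 0.105 ] (array([0.5007, 0.1267, 0.1047]), np.float64(0.0033760860842992645))
grip [0.4545 0.0917 0.165 ] [0.4606 0.1014 0.165 ] (array([0.4543, 0.0931, 0.1587]), np.float64(0.002178866454082162)) 0.05861299900762505
[[-0.958   0.2867 -0.0003]
 [ 0.2867  0.958  -0.0007]
 [ 0.0001 -0.0008 -1.    ]]
0.060127724718144225 -142.91005324988188
```

```bash
python3 -m jog '[0,0,-0.10,-0.14,-0.135,0,1, 0,0,-0.2,-0.275,-0.27,0,1, 0,0,-0.29,-0.411,-0.403,0,1, 0,0,-0.29,-0.411,-0.403,0,1, 0,0,-0.29,-0.411,-0.403,0,1, 0,0,-0.29,-0.411,-0.403,0,1, 0,0,-0.29,-0.411,-0.403,0,1, 0,0,-0.29,-0.411,-0.403,0,1, 0,0,-0.29,-0.411,-0.403,0,1, 0,0,-0.29,-0.411,-0.403,0,1, 0,0,-0.29,-0.411,-0.403,0,1, 0,0,-0.29,-0.411,-0.403,0,1]'
```

```text
clock: 1.5
ee_pos: [0.4589, 0.0916, 0.2317]
eef_rot: [0.006, 3.14, -0.002]
wrist_force: [-0.0, -0.1, 0.1]
opening: 0.0855
grasp_force: 0.0
```

Run:
```python
from h import *
np.set_printoptions(precision=4,suppress=True)
q=robot.observe(); print(q["ee_pos"],q["eef_rot"],q["joint_positions"])
w=robot.snapshot("wrist"); cv2.imwrite("pics/w1.png",w["pixels"])
for p in ((.5015,.127,.105),(.4575,.094,.165),(.4575,.094,.105)): print(proj(w,p))
print(w["T"])
```

```text
[0.4589 0.0916 0.2317] [ 0.0063  3.14   -0.0016] [ 0.0475 -0.1291  1.9717 -0.0012  1.2974 -1.5189]
[362.5235 271.5764]
[325.622 249.16 ]
[324.9683 223.7095]
[[ 0.0042 -0.9472 -0.3206  0.3779]
 [ 1.      0.0033  0.0034  0.0921]
 [-0.0022 -0.3206  0.9472  0.3745]
 [ 0.      0.      0.      1.    ]]
```

View pics/w1.png

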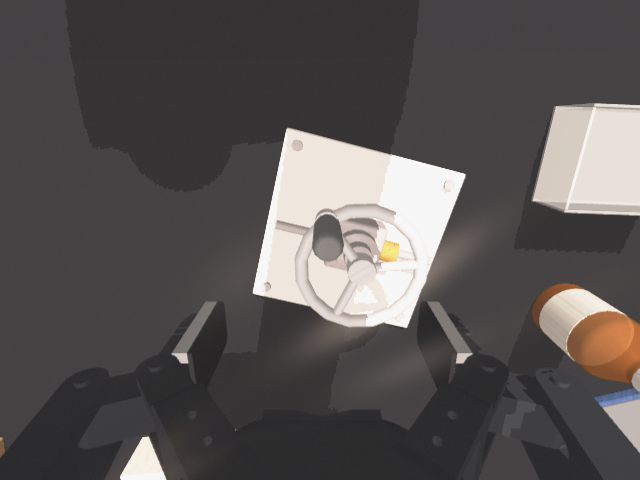

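The wrist view confirms the hub at (362,272) and the grip's top at (328,246), within 2 mm of the estimate. I descend and close.

```bash
python3 -m jog '[0,0,0,0.002,0.003,0.03,1, 0,0,0,0.002,0.003,0.06,1, 0,0,0,0.002,0.003,0.085,1, 0,0,0,0.002,0.003,0.10,1, 0,0,0,0.002,0.003,0.111,1, 0,0,0,0.002,0.003,0.111,0.6, 0,0,0,0.002,0.003,0.111,0.35, 0,0,0,0.002,0.003,0.111,0.2, 0,0,0,0.002,0.003,0.111,0, 0,0,0,0.002,0.003,0.111,0, 0,0,0,0.002,0.003,0.111,0, 0,0,0,0.002,0.003,0.111,0]'
python3 - <<'E'
from h import *
q=robot.observe();print(q["ee_pos"],q["wrist_force"],q["opening"],q["grasp_force"])
E
```

```text
clock: 2.75
ee_pos: [0.4562, 0.0975, 0.1217]
eef_rot: [0.001, 3.14, -0.001]
wrist_force: [-1.6, -2.5, 5.8]
opening: 0.0205
grasp_force: 58.5
[0.45617162 0.09747672 0.12166734] [-1.57771001 -2.45886867  5.84601548] 0.0205302321270243 58.52546900510788
```

```bash
cat > plan.py <<'E'
import numpy as np
def plan(C,r,c0,angs):  # world->tool: x=-X, y=+Y
    a=np.radians(angs); return np.c_[-(C[0]+r*np.cos(a)-c0[0]), C[1]+r*np.sin(a)-c0[1]].round(4)
E
python3 -c "
from plan import *
print(plan((.5015,.127),.055,(.4553,.098),-148-np.arange(1,13)*9).tolist())"
```

```text
[[0.0044, 0.0075], [0.0072, 0.0157], [0.0086, 0.0242], [0.0087, 0.0328], [0.0074, 0.0414], [0.0048, 0.0496], [0.0009, 0.0573], [-0.0041, 0.0644], [-0.0101, 0.0705], [-0.0171, 0.0756], [-0.0247, 0.0796], [-0.0329, 0.0824]]
```

```bash
python3 -m jog '[0,0,0,0.0044,0.0075,0,0, 0,0,0,0.0072,0.0157,0,0, 0,0,0,0.0086,0.0242,0,0, 0,0,0,0.0087,0.0328,0,0, 0,0,0,0.0074,0.0414,0,0, 0,0,0,0.0048,0.0496,0,0]'; python3 -m jog '[0,0,0,-0.0039,0.0077,0,0, 0,0,0,-0.0089,0.0148,0,0, 0,0,0,-0.0149,0.0209,0,0, 0,0,0,-0.0219,0.0260,0,0, 0,0,0,-0.0295,0.03,0,0, 0,0,0,-0.0377,0.0328,0,0]'
```

```text
clock: 3.35
ee_pos: [0.4518, 0.1476, 0.1217]
eef_rot: [0.0, 3.139, -0.001]
wrist_force: [0.5, -3.9, 5.1]
opening: 0.0201
grasp_force: 58.9
clock: 3.95
ee_pos: [0.489, 0.1801, 0.1217]
eef_rot: [0.0, 3.141, -0.002]
wrist_force: [-1.8, -4.7, 7.4]
opening: 0.0205
grasp_force: 59.0
```

```bash
python3 -c "
from plan import *
C=(.5015,.127)
c=lambda a:(C[0]+.055*np.cos(np.radians(a)),C[1]+.055*np.sin(np.radians(a)))
print(plan(C,.055,c(-256),-256-np.arange(1,7)*9).tolist(),plan(C,.055,c(-310),-310-np.arange(1,7)*9).tolist())"
```

```text
[[-0.0085, 0.0014], [-0.0171, 0.0015], [-0.0257, 0.0002], [-0.0339, -0.0024], [-0.0416, -0.0062], [-0.0487, -0.0112]] [[-0.0062, -0.006], [-0.0113, -0.013], [-0.0153, -0.0206], [-0.018, -0.0288], [-0.0194, -0.0373], [-0.0195, -0.046]]
```

```bash
python3 -m jog '[0,0,0,-0.0085,0.0014,0,0, 0,0,0,-0.0171,0.0015,0,0, 0,0,0,-0.0257,0.0002,0,0, 0,0,0,-0.0339,-0.0024,0,0, 0,0,0,-0.0416,-0.0062,0,0, 0,0,0,-0.0487,-0.0112,0,0]'; python3 -m jog '[0,0,0,-0.0062,-0.006,0,0, 0,0,0,-0.0113,-0.013,0,0, 0,0,0,-0.0153,-0.0206,0,0, 0,0,0,-0.018,-0.0288,0,0]'
```

```text
clock: 4.55
ee_pos: [0.537, 0.1699, 0.1216]
eef_rot: [-0.001, -3.141, -0.002]
wrist_force: [-4.0, 0.2, 8.5]
opening: 0.0206
grasp_force: 59.1
clock: 4.95
ee_pos: [0.5556, 0.1419, 0.1217]
eef_rot: [0.002, 3.14, 0.005]
wrist_force: [-2.2, 2.9, 6.2]
opening: 0.0206
grasp_force: 59.0
```

```bash
python3 -m jog '[0,0,0,-0.0008,-0.0038,0,0, 0,0,0,-0.0013,-0.0076,0,0, 0,0,0,-0.0016,-0.0114,0,0, 0,0,0,-0.0016,-0.0152,0,0, 0,0,0,-0.0013,-0.0191,0,0, 0,0,0,-0.0008,-0.0229,0,0]'; python3 -m jog '[0,0,0,0.0003,-0.0019,0,0, 0,0,0,0.0006,-0.0038,0,0]';  python3 -m jog '[0,0,0,0.0004,-0.0018,0,0]'
```

```text
clock: 5.55
ee_pos: [0.5571, 0.1185, 0.1217]
eef_rot: [0.001, 3.138, 0.004]
wrist_force: [0.9, 3.7, 5.1]
opening: 0.0201
grasp_force: 58.9
clock: 5.75
ee_pos: [0.5564, 0.1146, 0.1217]
eef_rot: [0.002, 3.138, 0.004]
wrist_force: [0.1, 3.3, 6.4]
opening: 0.0205
grasp_force: 58.9
clock: 5.85
ee_pos: [0.5561, 0.113, 0.1217]
eef_rot: [0.002, 3.138, 0.004]
wrist_force: [1.5, 7.1, 4.7]
opening: 0.0204
grasp_force: 59.2
```

```bash
python3 -m jog '[0,0,0,0.0005,-0.0018,0,0]';  python3 -m jog '[0,0,0,0.0006,-0.0018,0,0]'; python3 -m jog '[0,0,0,0.0007,-0.0018,0,0]'; python3 -m jog '[0,0,0,0,0,0,0, 0,0,0,0,0,0,0]'; python3 -c "
from rig import robot;print(robot.observe()['ee_pos'],robot.observe()['wrist_force'])"
```

```text
clock: 5.95
ee_pos: [0.556, 0.1129, 0.1217]
eef_rot: [0.004, 3.137, 0.01]
wrist_force: [2.6, 12.0, 3.3]
opening: 0.0204
grasp_force: 59.0
clock: 6.05
ee_pos: [0.556, 0.1129, 0.1217]
eef_rot: [0.005, 3.135, 0.016]
wrist_force: [5.2, 15.4, 2.0]
opening: 0.0207
grasp_force: 59.1
clock: 6.15
ee_pos: [0.556, 0.1128, 0.1218]
eef_rot: [0.005, 3.133, 0.021]
wrist_force: [6.6, 22.1, -0.6]
opening: 0.0206
grasp_force: 59.1
clock: 6.35
ee_pos: [0.556, 0.1129, 0.1218]
eef_rot: [0.004, 3.133, 0.02]
wrist_force: [5.3, 18.1, 0.3]
opening: 0.0203
grasp_force: 59.1
[0.55602859 0.11288125 0.12176875] [ 5.31496397 18.10138661  0.25016703]
```

The wheel is held at the stop: the TCP stays at (0.5560, 0.1129) while the force climbs to about 20 N. That puts the grip at −14.5°, matching the plate's yaw. I now plan the two turns back.

```bash
python3 -c "
from plan import *
from scipy.optimize import least_squares
P=np.array([(.4562,.0975),(.4518,.1476),(.489,.1801),(.537,.1699),(.5556,.1419),(.5571,.1185),(.5564,.1146),(.556,.1129)])
s=least_squares(lambda p:np.hypot(*(P-p[:2]).T)-p[2],(.5,.127,.055)); print(s.x,s.fun.round(4))
s=least_squares(lambda p:np.hypot(*(P-p[:2]).T)-.055,(.5,.127)); C=s.x; print(C,s.fun.round(4)); 
v=P[-1]-C; a0=np.degrees(np.arctan2(v[1],v[0])); print(a0)
c=lambda a:(C[0]+.055*np.cos(np.radians(a)),C[1]+.055*np.sin(np.radians(a)))
print(plan(C,.055,(.5526,.1064),[a0]))
for k in range(3): print(plan(C,.055,c(a0+120*k),a0+120*k+np.arange(1,13)*10).tolist())
"
```

```text
[0.50274123 0.12682542 0.05501518] [-0. -0.  0.  0. -0. -0.  0.  0.]
[0.50274774 0.12683404] [ 0.  0.  0.  0. -0. -0.  0.  0.]
-14.66332035968174
[[-0.0034  0.0065]]
[[-0.0016, 0.0095], [-0.0016, 0.019], [0.0002, 0.0285], [0.0035, 0.0375], [0.0083, 0.0457], [0.0145, 0.053], [0.0219, 0.0592], [0.0303, 0.0639], [0.0393, 0.0671], [0.0487, 0.0687], [0.0583, 0.0687], [0.0678, 0.067]]
[[0.009, -0.0033], [0.0173, -0.0082], [0.0246, -0.0144], [0.0307, -0.0218], [0.0354, -0.0301], [0.0387, -0.0391], [0.0403, -0.0486], [0.0402, -0.0582], [0.0385, -0.0676], [0.0352, -0.0766], [0.0303, -0.0849], [0.0241, -0.0922]]
[[-0.0074, -0.0061], [-0.0157, -0.0109], [-0.0247, -0.0141], [-0.0342, -0.0157], [-0.0438, -0.0156], [-0.0532, -0.0139], [-0.0622, -0.0106], [-0.0705, -0.0057], [-0.0778, 0.0005], [-0.0839, 0.0078], [-0.0886, 0.0162], [-0.0919, 0.0252]]
```

```bash
python3 -m jog '[0,0,0,-0.0034,0.0065,0,0]'; python3 -m jog '[0,0,0,-0.0016,0.0095,0,0, 0,0,0,-0.0016,0.019,0,0, 0,0,0,0.0002,0.0285,0,0, 0,0,0,0.0035,0.0375,0,0, 0,0,0,0.0083,0.0457,0,0, 0,0,0,0.0145,0.053,0,0, 0,0,0,0.0219,0.0592,0,0, 0,0,0,0.0303,0.0639,0,0, 0,0,0,0.0393,0.0671,0,0, 0,0,0,0.0487,0.0687,0,0, 0,0,0,0.0583,0.0687,0,0, 0,0,0,0.0678,0.067,0,0]'
```

```text
clock: 6.45
ee_pos: [0.5564, 0.1141, 0.1216]
eef_rot: [0.001, -3.141, -0.001]
wrist_force: [-6.5, -2.2, 11.4]
opening: 0.0205
grasp_force: 60.2
clock: 7.65
ee_pos: [0.4903, 0.1803, 0.1217]
eef_rot: [0.001, 3.136, 0.002]
wrist_force: [3.3, -0.6, 5.2]
opening: 0.0204
grasp_force: 59.7
```

```bash
python3 -m jog '[0,0,0,0.009,-0.0033,0,0, 0,0,0,0.0173,-0.0082,0,0, 0,0,0,0.0246,-0.0144,0,0, 0,0,0,0.0307,-0.0218,0,0, 0,0,0,0.0354,-0.0301,0,0, 0,0,0,0.0387,-0.0391,0,0, 0,0,0,0.0403,-0.0486,0,0, 0,0,0,0.0402,-0.0582,0,0, 0,0,0,0.0385,-0.0676,0,0, 0,0,0,0.0352,-0.0766,0,0, 0,0,0,0.0303,-0.0849,0,0, 0,0,0,0.0241,-0.0922,0,0]'; python3 -m jog '[0,0,0,-0.0074,-0.0061,0,0, 0,0,0,-0.0157,-0.0109,0,0, 0,0,0,-0.0247,-0.0141,0,0, 0,0,0,-0.0342,-0.0157,0,0, 0,0,0,-0.0438,-0.0156,0,0, 0,0,0,-0.0532,-0.0139,0,0, 0,0,0,-0.0622,-0.0106,0,0, 0,0,0,-0.0705,-0.0057,0,0, 0,0,0,-0.0778,0.0005,0,0, 0,0,0,-0.0839,0.0078,0,0, 0,0,0,-0.0886,0.0162,0,0, 0,0,0,-0.0919,0.0252,0,0]'
```

```text
clock: 8.85
ee_pos: [0.4635, 0.0881, 0.1216]
eef_rot: [-0.001, -3.139, -0.002]
wrist_force: [-3.4, 0.9, 12.1]
opening: 0.0206
grasp_force: 60.4
clock: 10.05
ee_pos: [0.556, 0.1127, 0.1216]
eef_rot: [-0.001, -3.14, 0.001]
wrist_force: [-4.8, -2.2, 11.4]
opening: 0.0207
grasp_force: 60.3
```

Run:
```python
from h import *
im=np.hstack([robot.snapshot("scene")["pixels"][170:430,250:560],robot.snapshot("top")["pixels"][170:430,120:410]])
cv2.imwrite("pics/mid.png",im)
q=robot.observe();print(q["ee_pos"],q["wrist_force"],q["joint_positions"])
```

```text
[0.55634732 0.1142617  0.12161135] [-1.43364705  1.80031997  9.97886728] [ 0.07809361  0.21605266  1.83523009  0.00189022  1.09044211 -1.49331291]
```

View pics/mid.png

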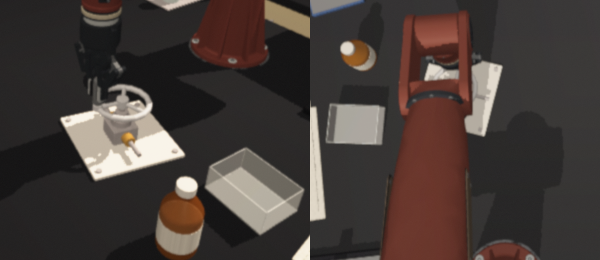

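After one full turn the TCP is back at the stop's position, with the fingers still around the grip at scene crop (97,85). The bottle and tub have not moved. Now the second turn.

```bash
python3 -m jog '[0,0,0,-0.0016,0.0095,0,0, 0,0,0,-0.0016,0.019,0,0, 0,0,0,0.0002,0.0285,0,0, 0,0,0,0.0035,0.0375,0,0, 0,0,0,0.0083,0.0457,0,0, 0,0,0,0.0145,0.053,0,0, 0,0,0,0.0219,0.0592,0,0, 0,0,0,0.0303,0.0639,0,0, 0,0,0,0.0393,0.0671,0,0, 0,0,0,0.0487,0.0687,0,0, 0,0,0,0.0583,0.0687,0,0, 0,0,0,0.0678,0.067,0,0]'
python3 -m jog '[0,0,0,0.009,-0.0033,0,0, 0,0,0,0.0173,-0.0082,0,0, 0,0,0,0.0246,-0.0144,0,0, 0,0,0,0.0307,-0.0218,0,0, 0,0,0,0.0354,-0.0301,0,0, 0,0,0,0.0387,-0.0391,0,0, 0,0,0,0.0403,-0.0486,0,0, 0,0,0,0.0402,-0.0582,0,0, 0,0,0,0.0385,-0.0676,0,0, 0,0,0,0.0352,-0.0766,0,0, 0,0,0,0.0303,-0.0849,0,0, 0,0,0,0.0241,-0.0922,0,0]'; python3 -m jog '[0,0,0,-0.0074,-0.0061,0,0, 0,0,0,-0.0157,-0.0109,0,0, 0,0,0,-0.0247,-0.0141,0,0, 0,0,0,-0.0342,-0.0157,0,0, 0,0,0,-0.0438,-0.0156,0,0, 0,0,0,-0.0532,-0.0139,0,0, 0,0,0,-0.0622,-0.0106,0,0, 0,0,0,-0.0705,-0.0057,0,0, 0,0,0,-0.0778,0.0005,0,0, 0,0,0,-0.0839,0.0078,0,0, 0,0,0,-0.0886,0.0162,0,0, 0,0,0,-0.0919,0.0252,0,0]'; python3 -m jog '[0,0,0,0,0,0,0, 0,0,0,0,0,0,0, 0,0,0,0,0,0,0, 0,0,0,0,0,0,0, 0,0,0,0,0,0,0]'
```

```text
clock: 11.35
ee_pos: [0.4901, 0.1803, 0.1217]
eef_rot: [0.001, 3.137, 0.002]
wrist_force: [3.7, -1.2, 5.7]
opening: 0.0205
grasp_force: 59.7
clock: 12.55
ee_pos: [0.4636, 0.0881, 0.1216]
eef_rot: [-0.001, -3.139, -0.002]
wrist_force: [-3.7, 1.1, 12.2]
opening: 0.0203
grasp_force: 60.4
clock: 13.75
ee_pos: [0.556, 0.1127, 0.1216]
eef_rot: [-0.001, -3.14, 0.001]
wrist_force: [-3.3, -1.2, 10.9]
opening: 0.0205
grasp_force: 60.3
clock: 14.25
ee_pos: [0.5564, 0.1142, 0.1216]
eef_rot: [0.002, 3.141, 0.004]
wrist_force: [-2.0, 2.7, 10.1]
opening: 0.0206
grasp_force: 60.0
```

```bash
python3 -c "
from rig import robot
q=robot.observe();print(q['ee_pos'],abs(q['joint_vel']).max(),q['grasp_force'],q['opening'])
print(robot.finish_job())"
```

```text
[0.55635076 0.11424422 0.12162762] 0.0016527117727986778 60.04550278186798 0.020602422716075156
the job is handed in; nothing more can be done
None
```

I closed the valve against its stop, backed it off two full turns (the arm ended within about 0.03 rad of that by its own position reading), and handed the job in still holding the crank grip at about 60 N; no result was returned.

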